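# Close a small shipping carton and staple it

### The job

Fold the two long flaps of the small carton down flat, then push the closed carton along its guide, under the stapler's head, until it is fully home against the end stop. Only then press the stapler's sprung plunger all the way down to the end of its stroke, hold it there for a moment and let it come back up. Leave the mug, the tape roll and the box of staples alone, and finish with the carton still closed and home.

Things in the scene. Friction and masses are not known exactly. Their poses are not given: they have to be found in the camera images.
- stapler: Grey bench carton stapler, fixed. Origin on the table right under the plunger's axis; x points from the guide's open end to the end stop and column, z up. Deck 325 x 210 mm (x -215 to +110), top 12 mm above the table. Two fences along x guide the carton: inner faces at y = +-79.5 mm, tops 40 mm above the table, x -210 to +25.
- stapler_stop (a point): Foot of the end stop's face, at x = +25 mm, y = 0 in the stapler's frame, on the deck. The stop is an upright plate 120 mm wide and 75 mm high; the column (56 mm wide) stands behind it.
- stapler_head (a point): Underside of the stapler's overhanging head at its tip, x = -22 mm in the stapler's frame, 132 mm above the table. The head is 44 mm wide and 56 mm high and runs from there to the column (x +100 mm).
- carton: Loose brown cardboard carton, 0.5 to 0.8 kg, on the deck between the fences: 130 mm along x, 150 along y, 90 high; origin at the centre of its underside, axes parallel to the stapler's. Its short end flaps are already tucked in. Closed top 94 mm above its origin. Home, its origin is at x = -40 mm in the stapler's frame; it starts 55 to 90 mm short of that.
- carton_near (a point): Point at the centre of the carton's near (-x) end face, 45 mm above its underside.
- flap_left (a joint): Angle of the left (+y) long flap, rad: 0 lies flat over the carton (closed), 1.57 upright, more leans outwards. Flap 126 mm long, 71 mm wide, 4 mm thick cardboard; a stiff crease, it stays where it is left.
- flap_right (a joint): The same for the right (-y) long flap.
- flap_left_hinge (a point): Middle of the left flap's crease, on the top edge of the carton's left side wall, 90 mm above the carton's underside and 75 mm left of its centre.
- flap_right_hinge (a point): The same for the right flap, 75 mm right of the centre.
- flap_left_edge (a point): Middle of the left flap's free edge, 71 mm from its crease.
- flap_right_edge (a point): The same for the right flap.
- plunger (a joint): How far the stapler's sprung plunger is pressed down, m: 0 up, 0.020 fully down. Pressing it takes 4 N to start and about 14 N at the end of the stroke; it springs back when let go.
- plunger_top (a point): Centre of the top of the plunger's black cap, a disc 42 mm across and 12 mm thick standing on a steel stem above the stapler's head; 226 mm above the table when up.
- mug: White mug, 80 mm across, 90 mm high, bystander. Origin at the centre of its underside.
- tape_roll: Pale roll of packing tape lying flat, 100 mm across, 48 mm high, bystander. Origin at the centre of its underside.
- staple_box: Small cardboard box of staples, 60 x 100 x 35 mm, bystander. Origin at the centre of its underside.

How it is judged:
By the outcome, as a careful person would: the job done as asked, in the order asked, and still so for the second after the job is handed in, with the robot touching nothing.
It also fails if it takes over 56 s, if anything falls off the work surface, if the arm or the gripper's body presses on something with over 40 N, if the wrist force passes 120 N, or if a joint passes its speed limit or range.

### The arm

A 6-joint arm with a two-finger parallel gripper is mounted at the origin on the work surface. World frame = base frame: x ahead of the robot, y to its left, z up, the work surface at z = 0. Lengths are in m, angles in degrees, forces in N, time in s.
With the tool pointing down it reaches from about 0.25 to 0.725 m from the base axis. Payload 9.7 kg.
Tool frame: the origin (TCP) lies at the very end of the fingers, on their centre line; the grasp point (between the pads) lies grasp_offset behind it (grasp_offset is the distance from the TCP to the grasp point, in m); z points along the fingers, y is the line along which they close (so a half turn about z gives the same grasp; the last joint's range is limited). The gripper opens to 85 mm and grips with 20 to 120 N. Pads are 22 mm wide; open, the fingers measure 114 mm over their backs; the gripper's body (76 mm by 85 mm) begins 54 mm behind the grasp point. The pads swing forward as they close: fully open they stand 13 mm farther back than shut.
Start: joints at [-68.354, 4.979, 10.078, 95.1, 0, 90], TCP at [0.203, -0.511, 0.231] pointing down, gripper open.
Joint ranges: [-179.16, 179.16], [-48.56, 103.87], [-65.8, 70.77], [-126.05, 130.52], [-82.76, 87.17], [-180, 180]. Speed limits (degrees/s): [127.2, 127.2, 147.25, 180, 180, 180].

### API

Orientations are given as [roll, pitch, yaw] about the fixed x, y, z axes, in that order (R = Rz(yaw) Ry(pitch) Rx(roll)).
In Python, from workcell import get_obs, camera, calibration, job_done, recognise, cut_out, mark_of, grasp_offset gives the robot as it stands.
- The arm moves only by the tool servo_tool, never from a script. Its argument "moves" is a list of rows, each a list of 3 entries, a list of its own where there are three numbers: the turn, a rotation vector about the tool's x, y, z in degrees, then the shift along the tool's x, y, z in m, then the opening in per cent of the stroke, from 0 (shut) to 100 (fully open). In form: [[[ax, ay, az], [x, y, z], claw], ...]. A call has 1 to 12 rows; each row shifts and turns the commanded pose from where the row before left it, along the tool's axes as they then stand; what a row does not reach is not made up. A row lasts 1/10 s, in which the tool goes at most 50 mm and 8.59 degrees, less where a joint would pass 70% of its speed; a pose out of reach is approached as far as the arm can. A call is refused whole if a number of a shift passes 0.05 or a number of a turn 8.59, either way. A call with a gripper value outside its range is refused whole. The fingers move at their own pace and stop on an object; "force" is the grip in N (left out, the last holds). Time passes only in rows, so rows that do not move let the fingers close. It gives the time, the measured TCP pose, the force, the opening and the grip force at its end, in the units of the state.
- get_obs(): the state, without advancing time (a new reading comes with each control period).
- camera(name): name is "scene" or "top"; returns (picture, depth): 384x512x3 uint8, red, green, blue; 384x512 float32, m along the optical axis (not along the pixel's ray), 0 where there is no reading.
- calibration(name): a dict with "camera_matrix" (3x3 intrinsics, pixels), "dist" ([k1, k2, p1, p2, k3] as OpenCV has them; the pictures are not rectified), "R" (3x3) and "t" (3): a world point X has camera coordinates R X + t. Camera axes: x right, y down, z forward; pixel columns grow to the right and rows downward; lengths in m; the calibration is good to about 2 mm. A picture is of the moment at which its call begins. calibration takes no time and is no camera call.
- job_done(): hands the job in; it is judged then, once.
Trained networks look in the newest picture that a camera, given by its name, has taken for a name from the list of things; names that differ only in an ending like _2 or _b are one class to them, and where a whole thing is asked for, a point or a joint stands for the part that bears it (a point fixed in the world has none). Each returns a list of dicts, best first, with "score" (0 to 1); they miss things now and then, are a little off and sometimes report something else, mostly with a low value. They report only what shows in the picture. A call takes as long as a camera call.
- recognise(name, camera): "xyz" ([x, y, z] in m, in the coordinates of the camera as it stood for that picture, good to about 4 mm: the middle of the surface that is visible of it).
- cut_out(name, camera): "mask" (384x512 bool, what is visible of it).
- mark_of(name, camera): "xyz" ([x, y, z] in m, in the coordinates of the camera as it stood for that picture, good to about 4 mm: a listed point, or the origin of a listed thing).
The state is a dict: "time": time; "q": joint angles; "qd": joint speeds; "joint_efforts": joint torques, N m; "ee_pos": TCP position; "tcp_rot": TCP orientation; "wrist_force": force on the tool from outside, world axes, zero at the start; "torque": the same for the moment, N m; "opening": finger opening in m; "grasp_force": force on a finger pad.
Only numpy, scipy, OpenCV 4.12 (cv2) and the standard library are available. Lean on these libraries where they do the work, as an engineer would, in place of code of your own. Each camera call takes 0.05 s, during which the arm holds its last target. There are 200 camera calls.

## Working session

There is one attempt and no reset: what is moved stays moved. The work goes in short steps, Python scripts to look and compute and a tool call to move; the robot and the scene stay as the last step left them, time stands still between calls to the robot, and variables do not carry over. Pictures are saved under pics/ and viewed, at most 10 in all, crops included, and the job is handed in when it is done.

Besides the shell and the picture viewer there is one more tool, called after ">>>" as name(argument=value, ...), one argument or row to a line, values as JSON. servo_tool: Moves the arm, as the interface text tells. Its arguments: {"type":"object","properties":{"moves":{"type":"array"},"force":{"type":"number"}},"required":["moves"]}

```bash
mkdir -p pics; cat > h.py <<'E'
import numpy as np, cv2
from workcell import *
def w(cam,p):
    c=calibration(cam); return np.array(c["R"]).T@(np.array(p)-np.array(c["t"]))
def marks(names,cam):
    for n in names:
        r=mark_of(n,cam)
        print(cam,n,[(np.round(w(cam,d["xyz"]),3).tolist(),round(d["score"],2)) for d in r[:2]])
E
python3 - <<'E'
from h import *
ims=[]
for c in ("scene","top"):
    p,d=camera(c); cv2.imwrite(f"pics/{c}0.png",p[:,:,::-1])
    marks(["stapler","stapler_stop","stapler_head","carton","carton_near","flap_left_hinge","flap_right_hinge","flap_left_edge","flap_right_edge","plunger_top","mug","tape_roll","staple_box"],c)
o=get_obs();print({k:np.round(v,3).tolist() for k,v in o.items()},grasp_offset)
E
```

```text
scene stapler [([0.553, -0.093, 0.173], 0.69), ([0.679, -0.012, -0.003], 0.59)]
scene stapler_stop [([0.703, -0.015, 0.015], 0.62)]
scene stapler_head [([0.655, -0.016, 0.132], 0.66)]
scene carton [([0.571, 0.095, 0.173], 0.66)]
scene carton_near [([0.493, 0.01, 0.057], 0.84)]
scene flap_left_hinge [([0.565, 0.076, 0.106], 0.62)]
scene flap_right_hinge [([0.554, -0.075, 0.099], 0.56)]
scene flap_left_edge [([0.572, 0.096, 0.171], 0.71), ([0.706, -0.015, 0.01], 0.23)]
scene flap_right_edge [([0.555, -0.096, 0.17], 0.67)]
scene plunger_top [([0.68, -0.01, 0.228], 0.45)]
scene mug [([0.643, 0.257, 0.001], 0.68)]
scene tape_roll [([0.56, -0.001, 0.014], 0.58), ([0.616, -0.239, 0.003], 0.56)]
scene staple_box [([0.757, 0.14, -0.004], 0.84)]
top stapler [([0.677, -0.02, -0.002], 0.85)]
top stapler_stop [([0.704, -0.022, 0.011], 0.62), ([0.574, 0.093, 0.172], 0.62)]
top stapler_head [([0.654, -0.011, 0.134], 0.77)]
top carton [([0.559, -0.002, 0.013], 0.81)]
top carton_near [([0.5, 0.003, 0.057], 0.82), ([0.651, -0.013, 0.133], 0.26)]
top flap_left_hinge [([0.569, 0.072, 0.1], 0.76)]
top flap_right_hinge [([0.551, -0.076, 0.105], 0.63)]
top flap_left_edge [([0.571, 0.094, 0.171], 0.9)]
top flap_right_edge [([0.552, -0.093, 0.17], 0.6)]
top plunger_top [([0.573, 0.075, 0.101], 0.62), ([0.677, -0.019, 0.228], 0.57)]
top mug [([0.639, 0.265, 0.0], 0.64)]
top tape_roll [([0.611, -0.242, 0.001], 0.64), ([0.678, -0.022, 0.227], 0.19)]
top staple_box []
{'time': 1.4, 'q': [-68.354, 4.977, 10.079, 95.099, -0.002, 90.0], 'qd': [0.044, 0.04, 0.084, -0.094, 0.063, 0.042], 'joint_efforts': [0.0, -52.01, 46.486, 0.002, -0.0, 0.0], 'ee_pos': [0.203, -0.511, 0.231], 'tcp_rot': [179.997, 0.002, 21.646], 'wrist_force': [-0.444, 0.169, 0.531], 'torque': [0.025, 0.022, -0.032], 'grasp_force': 0.0, 'opening': 0.085} 0.0187
```

View pics/scene0.png

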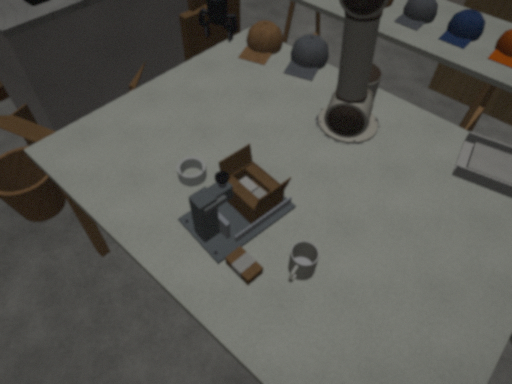

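View pics/top0.png

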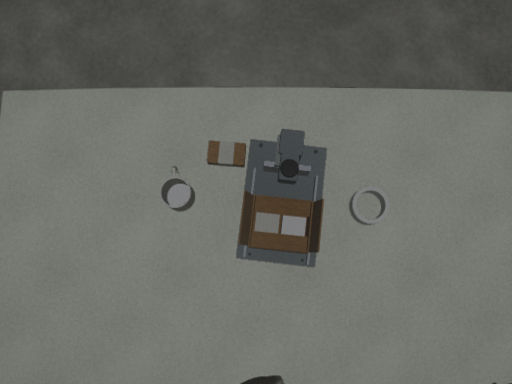

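The top view shows the stapler column and plunger at about (289,165). The carton with both flaps up is at (280,222), the tape roll at (370,205), the mug at (178,195) and the staple box at (227,153). The network marks agree with this. The stapler origin is about (0.678,-0.016) with yaw about -6.2°.

I'll turn the tool to that yaw, so tool x equals stapler x and tool y equals minus stapler y, then approach the right flap.

>>> servo_tool(
  moves=[
    [[0, 0, 6.96], [0, 0, 0], 0],
    [[0, 0, 6.96], [0, 0, 0], 0],
    [[0, 0, 6.96], [0, 0, 0], 0],
    [[0, 0, 6.96], [0, 0, 0], 0],
    [[0, 0, 0], [0.03, -0.038, 0], 0],
    [[0, 0, 0], [0.03, -0.038, 0], 0],
    [[0, 0, 0], [0.03, -0.038, 0], 0],
    [[0, 0, 0], [0.03, -0.038, 0], 0],
    [[0, 0, 0], [0.03, -0.038, 0], 0],
    [[0, 0, 0], [0.03, -0.038, 0], 0],
    [[0, 0, 0], [0.03, -0.038, 0], 0],
    [[0, 0, 0], [0.03, -0.038, 0], 0],
  ],
)

```text
time: 2.6
ee_pos: [0.4754, -0.2332, 0.2315]
tcp_rot: [180.0, -0.0, -6.2]
wrist_force: [1.1, -1.9, -0.4]
opening: 0.0001
grasp_force: 0.0
```

```bash
cat >> h.py <<'E'
A=np.deg2rad(-6.2); O=np.array([0.678,-0.016])
def S(p):
    d=np.array(p[:2])-O; c,s=np.cos(A),np.sin(A)
    return np.round([c*d[0]+s*d[1],-s*d[0]+c*d[1],p[2]],4).tolist()
def st():
    o=get_obs(); print("t",o["time"],"S",S(o["ee_pos"]),"rot",np.round(o["tcp_rot"],2),"F",np.round(o["wrist_force"],1),"q",np.round(o["q"],1),"op",o["opening"])
E
python3 -c "from h import *;st()"
```

```text
t 2.6 S [-0.1779, -0.2378, 0.2315] rot [ 1.7998e+02 -3.0000e-02 -6.1900e+00] F [ 1.1 -1.9 -0.4] q [-26.1   2.1   7.1  94.9  -0.  160.1] op 0.0001411339888413917
```

>>> servo_tool(
  moves=[
    [[0, 0, 0], [0.0193, -0.0293, 0.0222], 0],
    [[0, 0, 0], [0.0193, -0.0293, 0.0222], 0],
    [[0, 0, 0], [0.0193, -0.0293, 0.0222], 0],
    [[0, 0, 0], [0, -0.0158, 0.002], 0],
    [[0, 0, 0], [0, -0.0158, 0.002], 0],
    [[0, 0, 0], [0, -0.0158, 0.002], 0],
    [[0, 0, 0], [0, -0.01, -0.001], 0],
    [[0, 0, 0], [0, -0.0075, 0.001], 0],
    [[0, 0, 0], [0, -0.0075, 0.001], 0],
    [[0, 0, 0], [0, -0.007, 0.003], 0],
    [[0, 0, 0], [0, -0.007, 0.003], 0],
  ],
)

```text
time: 3.7
ee_pos: [0.5507, -0.0676, 0.1516]
tcp_rot: [180.0, -0.0, -6.2]
wrist_force: [0.5, -1.1, 0.9]
opening: -0.0001
grasp_force: 0.3
```

```bash
python3 - <<'E'
from h import *
st()
p,d=camera("top"); marks(["carton_near","flap_right_hinge","flap_right_edge"],"top")
p2,d=camera("scene"); marks(["carton_near","flap_right_hinge","flap_right_edge"],"scene")
cv2.imwrite("pics/a.png",cv2.resize(np.hstack([p[110:290,200:360],p2[110:290,160:320]])[:,:,::-1],None,fx=2.4,fy=2.4))
E
```

```text
t 3.7 S [-0.121, -0.0651, 0.1516] rot [ 1.80e+02 -1.00e-02 -6.22e+00] F [ 0.5 -1.1  0.9] q [ -7.    4.7   1.   86.2  -0.  179.2] op -9.693650006576966e-05
top carton_near [([0.496, 0.003, 0.057], 0.78)]
top flap_right_hinge [([0.701, -0.02, 0.012], 0.36)]
top flap_right_edge []
scene carton_near [([0.494, 0.007, 0.058], 0.9), ([0.656, -0.016, 0.128], 0.26)]
scene flap_right_hinge [([0.553, -0.076, 0.101], 0.44)]
scene flap_right_edge [([0.704, -0.015, 0.011], 0.63), ([0.64, 0.258, 0.0], 0.63)]
```

View pics/a.png

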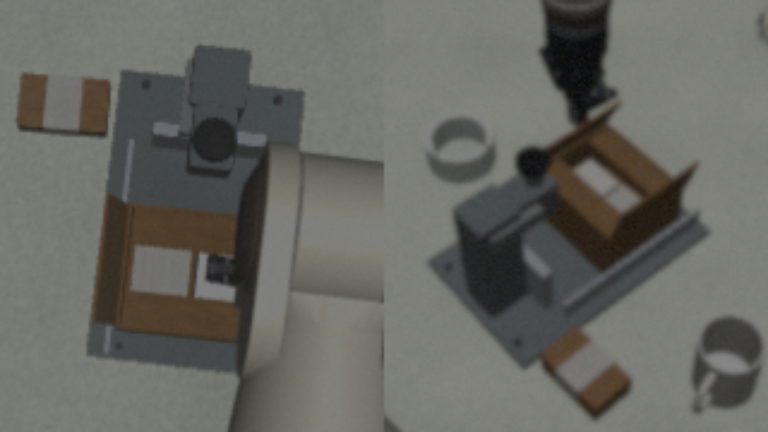

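The gripper stands at the right flap, which is folding inward at crop (590,125) in the scene view. Joint 6 is near its limit, so I'll turn the tool back a little and continue the arc.

>>> servo_tool(
  moves=[
    [[0, 0, -7], [0, 0, 0], 0],
    [[0, 0, -7], [0, 0, 0], 0],
    [[0, 0, 0], [0.0015, -0.006, 0.0045], 0],
    [[0, 0, 0], [0.0015, -0.006, 0.0045], 0],
    [[0, 0, 0], [0.001, -0.0045, 0.006], 0],
    [[0, 0, 0], [0.001, -0.0045, 0.006], 0],
    [[0, 0, 0], [0.0005, -0.003, 0.007], 0],
    [[0, 0, 0], [0.0005, -0.003, 0.007], 0],
    [[0, 0, 0], [0, -0.001, 0.004], 0],
    [[0, 0, 0], [0, 0, 0.002], 0],
    [[0, 0, 0], [0, 0, 0.002], 0],
  ],
)

```text
time: 5.2
ee_pos: [0.5527, -0.0393, 0.1085]
tcp_rot: [-180.0, 0.0, 7.8]
wrist_force: [-0.5, -0.1, 0.2]
opening: 0.0
grasp_force: 0.3
```

```bash
python3 -c "from h import *;st()"
```

```text
t 5.2 S [-0.122, -0.0367, 0.1085] rot [-1.8e+02  1.0e-02  7.8e+00] F [-0.5 -0.1  0.2] q [ -4.1   4.9  -3.6  81.5   0.  168.1] op 4.2224155839767734e-05
```

Press gently down until it meets resistance.

>>> servo_tool(
  moves=[
    [[0, 0, 0], [0, 0, 0.001], 0],
    [[0, 0, 0], [0, 0, 0.001], 0],
    [[0, 0, 0], [0, 0, 0.001], 0],
    [[0, 0, 0], [0, 0, 0], 0],
  ],
)

```text
time: 5.6
ee_pos: [0.5529, -0.0394, 0.106]
tcp_rot: [180.0, -0.0, 7.8]
wrist_force: [-1.2, -1.3, 2.9]
opening: 0.0002
grasp_force: 1.4
```

>>> servo_tool(
  moves=[
    [[0, 0, 0], [0, 0, 0.001], 0],
    [[0, 0, 0], [0, 0, 0], 0],
    [[0, 0, 0], [0, 0, -0.05], 0],
    [[0, 0, 0], [0, 0, -0.05], 0],
    [[0, 0, -8.3], [0, 0, -0.05], 0],
    [[0, 0, -8.3], [0, 0, 0], 0],
    [[0, 0, -8.3], [0, 0, 0], 0],
    [[0, 0, -8.3], [0, 0, 0], 0],
    [[0, 0, -8.3], [0, 0, 0], 0],
    [[0, 0, -8.3], [0, 0, 0], 0],
    [[0, 0, -8.3], [0, 0, 0], 0],
    [[0, 0, -8.3], [0, 0, 0], 0],
  ],
)

```text
time: 6.8
ee_pos: [0.5528, -0.0394, 0.2545]
tcp_rot: [-180.0, 0.0, 74.5]
wrist_force: [-0.1, 0.6, 0.2]
opening: 0.0001
grasp_force: 0.0
```

>>> servo_tool(
  moves=[
    [[0, 0, -8.3], [0, 0, 0], 0],
    [[0, 0, -8.3], [0, 0, 0], 0],
    [[0, 0, -8.3], [0, 0, 0], 0],
    [[0, 0, -8.3], [0, 0, 0], 0],
    [[0, 0, -8.3], [0, 0, 0], 0],
    [[0, 0, -8.3], [0, 0, 0], 0],
    [[0, 0, -8.3], [0, 0, 0], 0],
    [[0, 0, -8.3], [0, 0, 0], 0],
    [[0, 0, -8.3], [0, 0, 0], 0],
    [[0, 0, -8.3], [0, 0, 0], 0],
    [[0, 0, -8.3], [0, 0, 0], 0],
    [[0, 0, -8.3], [0, 0, 0], 0],
  ],
)

```text
time: 8.0
ee_pos: [0.5528, -0.0394, 0.2545]
tcp_rot: [-180.0, -0.0, 174.1]
wrist_force: [0.9, -0.5, 0.2]
opening: 0.0002
grasp_force: 0.0
```

```bash
python3 - <<'E'
from h import *
st()
p2,d=camera("scene"); marks(["carton_near","flap_right_edge","flap_left_hinge","flap_left_edge"],"scene")
r=cut_out("flap_right","scene");print([(x["score"],x["mask"].sum()) for x in r])
cv2.imwrite("pics/b.png",cv2.resize(p2[110:290,160:320][:,:,::-1],None,fx=3,fy=3))
E
```

```text
t 8.0 S [-0.1219, -0.0368, 0.2545] rot [-1.7999e+02 -1.0000e-02  1.7414e+02] F [ 0.9 -0.5  0.2] q [-4.1  6.2 14.  97.8 -0.   1.8] op 0.00016617453567122062
scene carton_near [([0.494, 0.009, 0.054], 0.81), ([0.68, -0.013, 0.226], 0.33)]
scene flap_right_edge [([0.564, -0.006, 0.106], 0.64), ([0.563, -0.003, 0.014], 0.31)]
scene flap_left_hinge [([0.569, 0.075, 0.105], 0.69), ([0.562, -0.006, 0.104], 0.62)]
scene flap_left_edge [([0.571, 0.096, 0.172], 0.64), ([0.753, 0.139, -0.002], 0.25)]
[(0.59, np.int64(634))]
```

View pics/b.png

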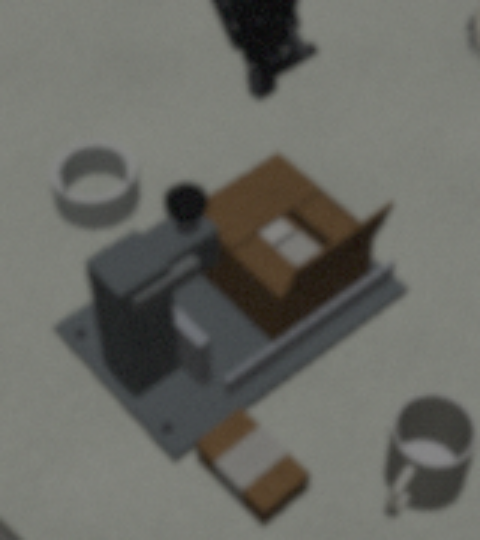

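The right flap lies flat at crop (260,190), and the left one still stands at (375,235). Now I'll mirror the fold on the left side.

>>> servo_tool(
  moves=[
    [[0, 0, 0], [-0.001, 0.0468, 0], 0],
    [[0, 0, 0], [-0.001, 0.0468, 0], 0],
    [[0, 0, 0], [-0.001, 0.0468, 0], 0],
    [[0, 0, 0], [-0.001, 0.0468, 0], 0],
    [[0, 0, 0], [0, 0, 0.0448], 0],
    [[0, 0, 0], [0, 0, 0.0448], 0],
    [[0, 0, 0], [0, -0.0158, 0.002], 0],
    [[0, 0, 0], [0, -0.0158, 0.002], 0],
    [[0, 0, 0], [0, -0.0158, 0.002], 0],
    [[0, 0, 0], [0, -0.01, -0.001], 0],
    [[0, 0, 0], [0, -0.0075, 0.001], 0],
    [[0, 0, 0], [0, -0.0075, 0.001], 0],
  ],
)

```text
time: 9.5
ee_pos: [0.5696, 0.0734, 0.1592]
tcp_rot: [180.0, 0.1, 173.7]
wrist_force: [-0.2, 0.7, -0.7]
opening: -0.0005
grasp_force: 0.2
```

>>> servo_tool(
  moves=[
    [[0, 0, 0], [0, -0.007, 0.003], 0],
    [[0, 0, 0], [0, -0.007, 0.003], 0],
    [[0, 0, 0], [0, -0.006, 0.0045], 0],
    [[0, 0, 0], [0, -0.006, 0.0045], 0],
    [[0, 0, 0], [0, -0.0045, 0.006], 0],
    [[0, 0, 0], [0, -0.0045, 0.006], 0],
    [[0, 0, 0], [0, -0.003, 0.007], 0],
    [[0, 0, 0], [0, -0.003, 0.007], 0],
    [[0, 0, 0], [0, -0.001, 0.004], 0],
    [[0, 0, 0], [0, 0, 0.002], 0],
    [[0, 0, 0], [0, 0, 0.002], 0],
    [[0, 0, 0], [0, 0, 0.001], 0],
  ],
)

```text
time: 10.7
ee_pos: [0.5646, 0.0328, 0.108]
tcp_rot: [-180.0, 0.0, 173.8]
wrist_force: [-0.0, -1.6, 0.9]
opening: -0.0006
grasp_force: 0.3
```

```bash
python3 -c "from h import *;st()"
```

```text
t 10.7 S [-0.118, 0.0362, 0.108] rot [-180.      0.    173.81] F [-0.  -1.6  0.9] q [ 3.3  6.4 -2.  81.6 -0.   9.5] op -0.0005875311370655413
```

>>> servo_tool(
  moves=[
    [[0, 0, 0], [0, 0, 0.001], 0],
    [[0, 0, 0], [0, 0, 0.001], 0],
    [[0, 0, 0], [0, 0, 0.001], 0],
    [[0, 0, 0], [0, 0, 0], 0],
    [[0, 0, 0], [0, 0, -0.045], 0],
    [[0, 0, 0], [0, 0, -0.045], 0],
    [[0, 0, 0], [0.036, -0.012, 0], 50],
    [[0, 0, 0], [0.036, -0.012, 0], 80],
    [[0, 0, 0], [0.036, -0.012, 0], 80],
    [[0, 0, 0], [0, 0, 0], 80],
  ],
)

```text
time: 11.7
ee_pos: [0.4503, 0.008, 0.1959]
tcp_rot: [180.0, 0.0, 173.8]
wrist_force: [0.8, -0.6, 1.0]
opening: 0.0583
grasp_force: 0.0
```

```bash
python3 - <<'E'
from h import *
st()
for c in ("scene","top"):
    p2,d=camera(c); marks(["carton","carton_near","flap_right_edge","flap_left_edge"],c)
    if c=="scene": cv2.imwrite("pics/c.png",cv2.resize(p2[110:290,160:320][:,:,::-1],None,fx=3,fy=3))
E
```

```text
t 11.7 S [-0.2289, -0.0007, 0.1959] rot [1.8000e+02 2.0000e-02 1.7378e+02] F [ 0.8 -0.6  1. ] q [ 1.  -9.2 -7.6 91.6 -0.   7.2] op 0.058270951860005304
scene carton [([0.561, -0.005, 0.015], 0.7)]
scene carton_near [([0.497, 0.006, 0.057], 0.67)]
scene flap_right_edge [([0.562, -0.005, 0.105], 0.62), ([0.56, 0.005, 0.107], 0.53)]
scene flap_left_edge []
top carton [([0.561, -0.004, 0.012], 0.73)]
top carton_near [([0.679, -0.02, 0.227], 0.4)]
top flap_right_edge [([0.562, -0.006, 0.107], 0.85)]
top flap_left_edge [([0.563, 0.002, 0.11], 0.77)]
```

View pics/c.png

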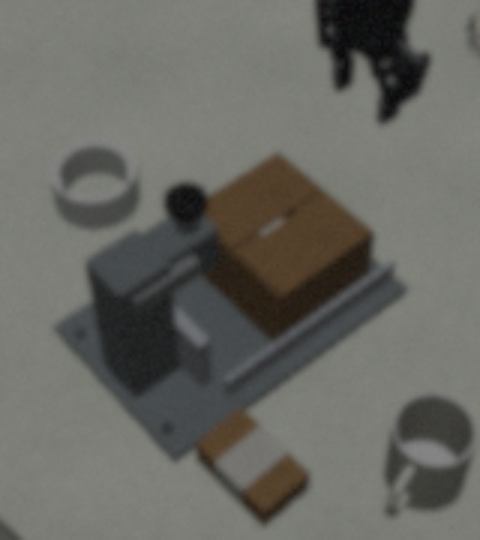

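Both flaps lie flat and nearly meet at crop (275,220). Now I'll go down behind the carton and push.

>>> servo_tool(
  moves=[
    [[0, 0, 0], [0, 0, 0.0487], 80],
    [[0, 0, 0], [0, 0, 0.0487], 80],
    [[0, 0, 0], [0, 0, 0.0487], 80],
    [[0, 0, 0], [-0.013, 0, 0], 80],
    [[0, 0, 0], [-0.01, 0, 0], 80],
    [[0, 0, 0], [-0.01, 0, 0], 80],
    [[0, 0, 0], [-0.01, 0, 0], 80],
    [[0, 0, 0], [-0.01, 0, 0], 80],
    [[0, 0, 0], [-0.01, 0, 0], 80],
    [[0, 0, 0], [-0.01, 0, 0], 80],
    [[0, 0, 0], [-0.01, 0, 0], 80],
    [[0, 0, 0], [0, 0, 0], 80],
  ],
)

```text
time: 13.4
ee_pos: [0.5377, -0.0006, 0.0494]
tcp_rot: [180.0, 0.1, 173.8]
wrist_force: [-1.1, 0.2, 0.3]
opening: 0.0683
grasp_force: 0.0
```

```bash
python3 -c "
from h import *
st()
camera('scene'); marks(['carton','carton_near'],'scene')"
```

```text
t 13.4 S [-0.1411, 0.0001, 0.0494] rot [1.800e+02 1.100e-01 1.738e+02] F [-1.1  0.2  0.3] q [ -0.1   3.6 -11.5  74.8  -0.    6.1] op 0.06829718209236219
scene carton [([0.615, -0.01, 0.016], 0.59)]
scene carton_near [([0.548, 0.004, 0.056], 0.76)]
```

>>> servo_tool(
  moves=[
    [[0, 0, 0], [-0.006, 0, 0], 80],
    [[0, 0, 0], [-0.006, 0, 0], 80],
    [[0, 0, 0], [-0.004, 0, 0], 80],
    [[0, 0, 0], [-0.004, 0, 0], 80],
    [[0, 0, 0], [-0.002, 0, 0], 80],
    [[0, 0, 0], [0, 0, 0], 80],
  ],
)

```text
time: 14.15
ee_pos: [0.5576, -0.0028, 0.049]
tcp_rot: [180.0, -0.0, 173.8]
wrist_force: [-4.5, 0.0, 0.9]
opening: 0.0685
grasp_force: 0.0
```

>>> servo_tool(
  moves=[
    [[0, 0, 0], [-0.0015, 0, 0], 80],
    [[0, 0, 0], [-0.0015, 0, 0], 80],
    [[0, 0, 0], [0, 0, 0], 80],
  ],
)

```text
time: 14.45
ee_pos: [0.5604, -0.0031, 0.049]
tcp_rot: [180.0, -0.0, 173.8]
wrist_force: [-4.4, 0.4, 1.3]
opening: 0.0681
grasp_force: 0.0
```

>>> servo_tool(
  moves=[
    [[0, 0, 0], [-0.0015, 0, 0], 80],
    [[0, 0, 0], [-0.0015, 0, 0], 80],
    [[0, 0, 0], [0, 0, 0], 80],
  ],
)

```text
time: 14.75
ee_pos: [0.5615, -0.003, 0.0483]
tcp_rot: [180.0, -0.3, 173.8]
wrist_force: [-13.3, 3.9, 2.5]
opening: 0.068
grasp_force: 0.0
```

```bash
python3 -c "
from h import *
st()
camera('scene'); marks(['carton','carton_near'],'scene')"
```

```text
t 14.75 S [-0.1172, 0.0003, 0.0483] rot [179.98  -0.28 173.8 ] F [-13.3   3.9   2.5] q [-0.3  7.3 -7.7 75.3  0.1  5.9] op 0.06800786710965746
scene carton [([0.638, -0.013, 0.018], 0.92), ([0.68, -0.014, 0.227], 0.48)]
scene carton_near [([0.573, -0.001, 0.055], 0.81)]
```

>>> servo_tool(
  moves=[
    [[0, 0, 0], [-0.0015, 0, 0], 80],
    [[0, 0, 0], [0, 0, 0], 80],
    [[0, 0, 0], [0, 0, 0], 80],
  ],
)

```text
time: 15.2
ee_pos: [0.5615, -0.0029, 0.0482]
tcp_rot: [180.0, -0.4, 173.8]
wrist_force: [-22.0, 4.8, 6.8]
opening: 0.0681
grasp_force: 0.0
```

Firmly against the stop. I'll back off, lift and check.

>>> servo_tool(
  moves=[
    [[0, 0, 0], [0.005, 0, 0], 80],
    [[0, 0, 0], [0.02, 0, 0], 80],
    [[0, 0, 0], [0.03, 0, 0], 80],
    [[0, 0, 0], [0.02, 0, -0.04], 0],
    [[0, 0, 0], [0, 0, -0.05], 0],
    [[0, 0, 0], [0, 0, -0.05], 0],
    [[0, 0, 0], [0, 0, -0.05], 0],
    [[0, 0, 0], [0, 0, -0.03], 0],
  ],
)

```text
time: 16.0
ee_pos: [0.4914, 0.0044, 0.2735]
tcp_rot: [180.0, 0.3, 173.8]
wrist_force: [-0.4, -0.3, 0.1]
opening: -0.0001
grasp_force: 0.0
```

```bash
python3 - <<'E'
from h import *
st()
ps=[]
for c in ("scene","top"):
    p,d=camera(c); ps.append(p); marks(["carton","carton_near","flap_right_edge","flap_left_edge","plunger_top","stapler_stop"],c)
p,p2=ps[1],ps[0]
cv2.imwrite("pics/d.png",cv2.resize(np.hstack([p[110:290,200:360],p2[110:290,160:320]])[:,:,::-1],None,fx=2.4,fy=2.4))
E
```

```text
t 16.0 S [-0.1877, 0.0002, 0.2735] rot [179.97   0.34 173.81] F [-0.4 -0.3  0.1] q [ 0.5 -2.2  7.5 99.4 -0.   6.7] op -5.22256993091788e-05
scene carton [([0.636, -0.014, 0.014], 0.65)]
scene carton_near [([0.57, 0.003, 0.057], 0.94)]
scene flap_right_edge [([0.639, -0.017, 0.105], 0.79)]
scene flap_left_edge [([0.641, -0.005, 0.106], 0.75)]
scene plunger_top [([0.681, -0.015, 0.228], 0.49)]
scene stapler_stop [([0.705, -0.017, 0.011], 0.82), ([0.682, -0.015, 0.227], 0.4)]
top carton [([0.637, -0.012, 0.011], 0.88), ([0.628, -0.088, 0.101], 0.57)]
top carton_near []
top flap_right_edge [([0.638, -0.015, 0.106], 0.77)]
top flap_left_edge [([0.636, -0.008, 0.109], 0.88), ([0.678, -0.019, -0.006], 0.64)]
top plunger_top [([0.678, -0.021, 0.229], 0.58), ([0.678, -0.019, -0.004], 0.54)]
top stapler_stop [([0.702, -0.023, 0.014], 0.93)]
```

View pics/d.png

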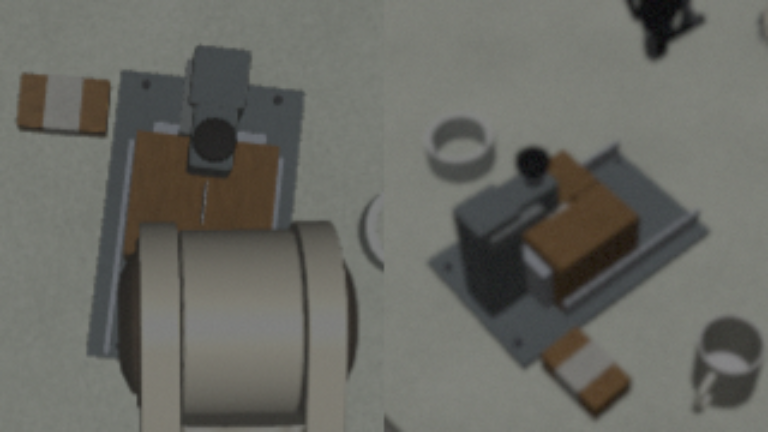

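The carton is closed and home against the stop at crop (205,190), and the plunger cap is at (215,140). Now I'll move over the plunger.

>>> servo_tool(
  moves=[
    [[0, 0, 0], [-0.047, 0, 0], 0],
    [[0, 0, 0], [-0.047, 0, 0], 0],
    [[0, 0, 0], [-0.047, 0, 0], 0],
    [[0, 0, 0], [-0.047, 0, 0], 0],
    [[0, 0, 0], [0, 0, 0.02], 0],
    [[0, 0, 0], [0, 0, 0.02], 0],
    [[0, 0, 0], [0, 0, 0.004], 0],
    [[0, 0, 0], [0, 0, 0.004], 0],
    [[0, 0, 0], [0, 0, 0], 0],
  ],
)

```text
time: 17.6
ee_pos: [0.6779, -0.0159, 0.2231]
tcp_rot: [180.0, 0.2, 173.8]
wrist_force: [4.6, 0.6, 6.1]
opening: -0.0001
grasp_force: 2.6
```

```bash
python3 -c "from h import *;st()"
```

```text
t 17.6 S [-0.0001, 0.0001, 0.2231] rot [179.99   0.22 173.81] F [4.6 0.6 6.1] q [-1.3 23.5 31.4 97.7 -0.   4.9] op -0.00010784441736359935
```

>>> servo_tool(
  moves=[
    [[0, 0, 0], [0, 0, 0.002], 0],
    [[0, 0, 0], [0, 0, 0.002], 0],
    [[0, 0, 0], [0, 0, 0.002], 0],
    [[0, 0, 0], [0, 0, 0.002], 0],
    [[0, 0, 0], [0, 0, 0.002], 0],
    [[0, 0, 0], [0, 0, 0.002], 0],
    [[0, 0, 0], [0, 0, 0.002], 0],
    [[0, 0, 0], [0, 0, 0], 0],
  ],
)

```text
time: 18.4
ee_pos: [0.678, -0.0158, 0.211]
tcp_rot: [180.0, 0.4, 173.8]
wrist_force: [2.3, -0.2, 10.5]
opening: -0.0001
grasp_force: 5.7
```

>>> servo_tool(
  moves=[
    [[0, 0, 0], [0, 0, 0.0015], 0],
    [[0, 0, 0], [0, 0, 0.0015], 0],
    [[0, 0, 0], [0, 0, 0], 0],
  ],
)

```text
time: 18.7
ee_pos: [0.6779, -0.0159, 0.2084]
tcp_rot: [180.0, 0.4, 173.8]
wrist_force: [1.0, -1.4, 12.4]
opening: -0.0005
grasp_force: 6.3
```

>>> servo_tool(
  moves=[
    [[0, 0, 0], [0, 0, 0.0015], 0],
    [[0, 0, 0], [0, 0, 0.0015], 0],
    [[0, 0, 0], [0, 0, 0.001], 0],
    [[0, 0, 0], [0, 0, 0], 0],
  ],
)

```text
time: 19.1
ee_pos: [0.678, -0.0159, 0.206]
tcp_rot: [180.0, 0.5, 173.8]
wrist_force: [-0.6, 0.3, 19.6]
opening: 0.0
grasp_force: 9.5
```

Force has risen above the spring's 14 N, so the plunger is at its end stop. I'll press slightly more and hold.

>>> servo_tool(
  moves=[
    [[0, 0, 0], [0, 0, 0.001], 0],
    [[0, 0, 0], [0, 0, 0], 0],
    [[0, 0, 0], [0, 0, 0], 0],
    [[0, 0, 0], [0, 0, 0], 0],
    [[0, 0, 0], [0, 0, 0], 0],
    [[0, 0, 0], [0, 0, 0], 0],
    [[0, 0, 0], [0, 0, 0], 0],
    [[0, 0, 0], [0, 0, 0], 0],
    [[0, 0, 0], [0, 0, 0], 0],
    [[0, 0, 0], [0, 0, 0], 0],
  ],
)

```text
time: 20.1
ee_pos: [0.678, -0.0159, 0.2059]
tcp_rot: [180.0, 0.5, 173.8]
wrist_force: [-1.9, -1.0, 23.4]
opening: 0.0002
grasp_force: 11.8
```

>>> servo_tool(
  moves=[
    [[0, 0, 0], [0, 0, -0.005], 0],
    [[0, 0, 0], [0, 0, -0.01], 0],
    [[0, 0, 0], [0, 0, -0.01], 0],
    [[0, 0, 0], [0, 0, -0.02], 0],
    [[0, 0, 0], [0, 0, -0.04], 0],
    [[0, 0, 0], [0.045, 0, 0], 0],
    [[0, 0, 0], [0.045, 0, 0], 0],
    [[0, 0, 0], [0.045, 0, 0], 0],
    [[0, 0, 0], [0.045, 0, 0], 0],
    [[0, 0, 0], [0.045, 0, 0], 0],
    [[0, 0, 0], [0, 0, 0], 0],
  ],
)

```text
time: 21.2
ee_pos: [0.4488, 0.0088, 0.2867]
tcp_rot: [180.0, 0.2, 173.8]
wrist_force: [0.6, -0.1, 1.1]
opening: -0.0002
grasp_force: 0.0
```

```bash
python3 - <<'E'
from h import *
st()
ps=[]
for c in ("scene","top"):
    p,d=camera(c); ps.append(p); marks(["carton","carton_near","flap_right_edge","flap_left_edge","plunger_top"],c)
p,p2=ps[1],ps[0]
cv2.imwrite("pics/e.png",cv2.resize(np.hstack([p[110:290,200:360],p2[110:290,160:320]])[:,:,::-1],None,fx=2.4,fy=2.4))
E
```

```text
t 21.2 S [-0.2305, -0.0001, 0.2867] rot [1.7997e+02 1.5000e-01 1.7384e+02] F [ 0.6 -0.1  1.1] q [  1.1  -7.3   4.3 101.4   0.    7.3] op -0.00017207965259797195
scene carton [([0.636, -0.012, 0.014], 0.66)]
scene carton_near [([0.571, -0.001, 0.059], 0.6)]
scene flap_right_edge [([0.641, -0.015, 0.106], 0.7)]
scene flap_left_edge [([0.641, -0.005, 0.108], 0.86), ([0.629, -0.084, 0.1], 0.65)]
scene plunger_top [([0.681, -0.012, 0.228], 0.68)]
top carton [([0.639, -0.01, 0.015], 0.69)]
top carton_near [([0.577, -0.005, 0.057], 0.79), ([0.639, -0.014, 0.108], 0.61)]
top flap_right_edge [([0.639, -0.014, 0.107], 0.92), ([0.652, -0.015, 0.131], 0.2)]
top flap_left_edge [([0.641, -0.008, 0.107], 0.87)]
top plunger_top [([0.676, -0.018, -0.004], 0.73), ([0.679, -0.019, 0.227], 0.61)]
```

View pics/e.png

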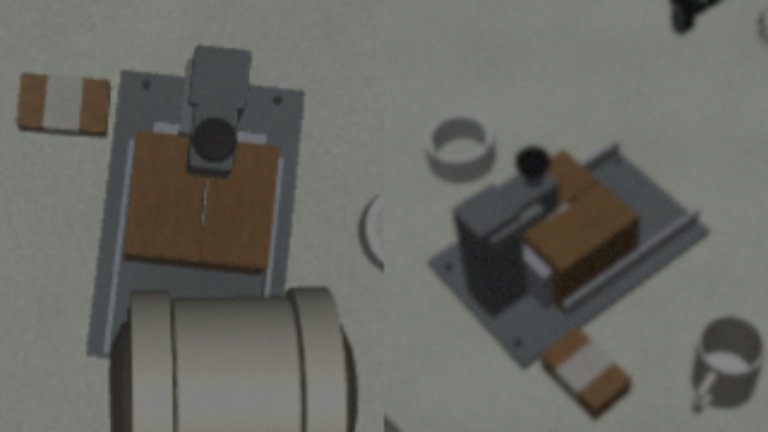

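The carton is closed and home at crop (205,200), the plunger is back up at 0.227 m, and the bystanders haven't moved. Handing in.

```bash
python3 -c "from workcell import *;print(job_done())"
```

```text
the job is handed in; nothing more can be done
None
```

The job is done and handed in after about 21 s: both flaps are folded flat, the carton is home against the stop, and the plunger was pressed fully down, held about a second and released, with the mug, tape roll and staple box untouched.

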